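Pack two meal delivery trays

TASK

Pack the two grey delivery trays from the stock on the kitchen bench. The long three-cell tray gets the black meal box in its long cell, the sauce bottle in the middle cell and the wooden pepper mill in the small end cell; the short two-cell tray gets the squat earthenware jar with the metal lid in its larger cell and the metal shaker in its smaller one. Stand everything upright and flat on the tray floors, and leave the tumbler, the food tin and the ramekin where they are.

Things in the scene. Friction and masses are not known exactly. Their poses are not given: they have to be found in the camera images.
- long_tray: Long grey plastic tray, fixed to the bench, 94 mm (its x) by 308 mm (its y) and 20 mm high, with three cells in a row along its y axis. Floor 5 mm thick, outer walls and dividers 5 mm thick, their tops 20 mm above the bench. All cells are 84 mm wide along x. Cell centres, all at x = 0: long cell (128 mm along y) at y = -85 mm, middle cell (80 mm) at y = +24 mm, small end cell (80 mm) at y = +109 mm. Origin at the centre of the underside, z up.
- short_tray: Short grey plastic tray, fixed to the bench, 94 mm (its x) by 167 mm (its y) and 20 mm high, with two cells in a row along its y axis. Floor, walls and divider 5 mm thick, wall tops 20 mm above the bench. Both cells are 84 mm wide along x. Cell centres, at x = 0: larger cell (90 mm along y) at y = -33.5 mm, smaller cell (62 mm) at y = +47.5 mm. Origin at the centre of the underside, z up.
- meal_box_mid (a point): Closed black plastic meal box with a grey lid, white panel on top: 60 mm (its x) by 106 mm (its y), 55 mm high, vertical sides, about 0.26 kg. The point is its centre, 27.5 mm above its underside; z up. In the long cell its length lies along the tray's y, either way round.
- bottle_mid (a point): Amber glass sauce bottle with a paper label and dark cap, 118 mm high, about 0.22 kg; the body is a straight cylinder 48 mm in diameter up to 85 mm above the underside, then a narrow neck. The point is on its axis half-way up, 59 mm above the underside; z up.
- mill_mid (a point): Dark wooden pepper mill, 107 mm high, about 0.16 kg; the body is a straight cylinder 50 mm in diameter up to 70 mm above the underside, then a waist and a round head 46 mm in diameter. The point is on its axis 52.5 mm above the underside; z up.
- jar_mid (a point): Squat brown-red earthenware jar with a paper label and steel lid, 66 mm in diameter (straight up to 52 mm; lid 64 mm), 70 mm high, about 0.28 kg. The point is on its axis half-way up, 35 mm above the underside; z up.
- shaker_mid (a point): Small slim metal shaker with a domed top, 40 mm in diameter (straight up to 58 mm), 80 mm high, 0.12 kg. The point is on its axis half-way up, 40 mm above the underside; z up.
- tumbler: Bystander, loose: empty steel drinking tumbler without handle, 72 mm in diameter at the rim, 95 mm high. Origin at the centre of the underside.
- tin: Bystander, loose: tall plain steel food tin without label, 74 mm in diameter, 105 mm high. Origin at the centre of the underside.
- ramekin: Bystander, loose: small white open bowl, 80 mm in diameter at the rim, 45 mm high. Origin at the centre of the underside.
Mind the look-alikes: they are no part of the job. Leave any green look-alike of the part that bears shaker_mid alone.

How it is judged:
At the end, for the whole second after the job is handed in: All five things stand in the cells named in the goal: each centre within 20 mm of its cell's centre along both tray axes, underside within 6 mm of the tray floor, upright within 0.1 rad, released and at rest (x of meal_box_mid in the frame of long_tray between -0.02 and 0.02 m and y of meal_box_mid in the frame of long_tray between -0.105 and -0.065 m and z of meal_box_mid in the frame of long_tray between 0.0255 and 0.0385 m and angle between each of meal_box_mid, bottle_mid, mill_mid, jar_mid, shaker_mid's own z axis and vertical below 0.1 rad and linear speed of each of meal_box, bottle, mill, jar, shaker below 0.02 m/s and angular speed of each of meal_box, bottle, mill, jar, shaker below 0.2 rad/s and x of bottle_mid in the frame of long_tray between -0.02 and 0.02 m and y of bottle_mid in the frame of long_tray between 0.004 and 0.044 m and z of bottle_mid in the frame of long_tray between 0.057 and 0.07 m and x of mill_mid in the frame of long_tray between -0.02 and 0.02 m and y of mill_mid in the frame of long_tray between 0.089 and 0.129 m and z of mill_mid in the frame of long_tray between 0.0505 and 0.0635 m and x of jar_mid in the frame of short_tray between -0.02 and 0.02 m and y of jar_mid in the frame of short_tray between -0.0535 and -0.0135 m and z of jar_mid in the frame of short_tray between 0.033 and 0.046 m and x of shaker_mid in the frame of short_tray between -0.02 and 0.02 m and y of shaker_mid in the frame of short_tray between 0.0275 and 0.0675 m and z of shaker_mid in the frame of short_tray between 0.038 and 0.051 m); the robot touches nothing.
It fails at once if the tumbler is shifted by more than 30 mm or tipped (distance of tumbler from where it was at the start of the episode above 0.03 m or angle between tumbler's own z axis and vertical above 0.3 rad).
It fails at once if the tin is shifted by more than 30 mm or tipped (distance of tin from where it was at the start of the episode above 0.03 m or angle between tin's own z axis and vertical above 0.3 rad).
It fails at once if the ramekin is shifted by more than 30 mm or tipped (distance of ramekin from where it was at the start of the episode above 0.03 m or angle between ramekin's own z axis and vertical above 0.3 rad).
It also fails if it takes over 120 s, if anything falls off the work surface, if the arm or the gripper's body presses on something with over 40 N, if the wrist force passes 120 N, or if a joint passes its speed limit or range.

ROBOT

A 6-joint arm with a two-finger parallel gripper is mounted at the origin on the work surface. World frame = base frame: x ahead of the robot, y to its left, z up, the work surface at z = 0. Lengths are in m, angles in rad, forces in N, time in s.
With the tool pointing down it reaches from about 0.425 to 0.925 m from the base axis. Payload 12.5 kg.
Tool frame: the origin (TCP) lies at the very end of the fingers, on their centre line; the grasp point (between the pads) lies 19 mm behind it; y points along the fingers, x is the direction in which the jaws open and shut, and the axes are right-handed (so a half turn about y gives the same grasp; the last joint's range is limited). The gripper opens to 85 mm and grips with 20 to 120 N. Pads are 22 mm wide; open, the fingers measure 114 mm over their backs; the gripper's body (76 mm by 85 mm) begins 54 mm behind the grasp point. The pads swing forward as they close: fully open they stand 13 mm farther back than shut.
Start: joints at [1.212, 0.491, 1.559, -0, 1.092, -0.106], TCP at [0.156, 0.605, 0.231] pointing down, gripper open.
Joint ranges: [-3.1, 3.1], [-0.84, 2.19], [0.05, 2.79], [-1.13, 4.28], [0.06, 2.93], [-2.69, 2.69]. Speed limits (rad/s): [2.22, 2.22, 2.79, 3.14, 3.14, 3.14].

INTERFACE

Orientations are given as a rotation vector (axis times angle).
In Python, from cell import observe, grab_frame, camera_model, close_job gives the robot as it stands.
- The arm moves only by the tool apply_moves, never from a script. Its arguments are lists of equal length, an entry for each row: "xyz": the shift along the tool's x, y, z in units of 100 mm (1.0 is 100 mm), a list of three; "twist": the turn, a rotation vector about the tool's x, y, z in units of 60 degrees (1.0 is 60 degrees), a list of three. A call has 1 to 12 rows; each row is the pose to reach, as a shift and turn from the pose commanded when the call began, along the tool's axes at that moment; what a row does not reach only later rows make up. A row lasts 1/8 s, in which the tool goes at most 62.5 mm and 10.7 degrees, less where a joint would pass 70% of its speed; a pose out of reach is approached as far as the arm can. A call with a number of a shift or a turn outside -1 to 1 is refused whole. A call with a gripper value outside its range is refused whole. "hand" is the gripper command: -1 is fully open, 1 is shut, values between are in proportion, set as the call begins (left out, the last holds). The fingers move at their own pace and stop on an object; "newtons" is the grip in N (left out, the last holds). Time passes only in rows, so rows that repeat a pose let the fingers close. It gives the time, the measured TCP pose, the force and the opening at its end, in the units of the state.
- observe(): the state, without advancing time (a new reading comes with each control period).
- grab_frame(name): name is "scene" or "top" or "wrist"; returns (picture, depth): 384x512x3 uint8, red, green, blue; 384x512 float32, m along the optical axis (not along the pixel's ray), 0 where there is no reading.
- camera_model(name): a dict with "mtx" (3x3 intrinsics, pixels), "k1" (the pictures are not rectified: a ray, as slopes to the right and down, at radius r is drawn at 1 + k1 r^2 times it, then the intrinsics apply), "R" (3x3) and "t" (3): a world point X has camera coordinates R X + t. Camera axes: x right, y down, z forward; pixel columns grow to the right and rows downward; lengths in m; the calibration is good to about 2 mm. A picture is of the moment at which its call begins: read the wrist's pose just before it. camera_model takes no time and is no camera call; for the wrist camera it gives the pose at the moment of the call.
- close_job(): hands the job in, once; it reports no verdict.
The state is a dict: "clock": time; "q": joint angles; "qd": joint speeds; "tau": joint torques, N m; "tcp_pos": TCP position; "ee_rot": TCP orientation; "ft_force": force on the tool from outside, world axes, zero at the start; "ft_torque": the same for the moment, N m; "width": finger opening in m.
Only numpy, scipy, OpenCV 4.12 (cv2) and the standard library are available. Lean on these libraries where they do the work, as an engineer would, in place of code of your own. Each camera call takes 0.05 s, during which the arm holds its last target. There are 200 camera calls.

## Working session

There is one attempt and no reset: what is moved stays moved. The work goes in short steps, Python scripts to look and compute and a tool call to move; the robot and the scene stay as the last step left them, time stands still between calls to the robot, and variables do not carry over. Pictures are saved under pics/ and viewed, about 12 in all and at most 16, crops included, and the job is handed in when it is done.

Besides the shell and the picture viewer there is one more tool, called after ">>>" by a JSON object that holds its "method" and its "body", one argument or row to a line. apply_moves: Moves the arm, as the interface text tells. Shifts and turns lie within -1 to 1; 1 stands for 100 mm of shift or 60 degrees of turn. Its arguments: {"type":"object","properties":{"xyz":{"type":"array"},"twist":{"type":"array"},"hand":{"type":"number"},"newtons":{"type":"number"}},"required":["xyz","twist"]}

```bash
ls; mkdir -p pics; cat > h.py <<'E'
import numpy as np, cv2
from cell import observe, grab_frame, camera_model, close_job
from scipy.spatial.transform import Rotation as R
def cloud(n):
    m=camera_model(n); p,d=grab_frame(n)
    K=np.array(m['mtx']); k1=m['k1']
    v,u=np.mgrid[0:384,0:512]
    a=np.stack([(u-K[0,2])/K[0,0],(v-K[1,2])/K[1,1]],-1); b=a.copy()
    for _ in range(8): b=a/(1+k1*(b**2).sum(-1,keepdims=True))
    c=np.dstack([b*d[...,None],d])
    W=(c-np.array(m['t']))@np.array(m['R'])
    W[d==0]=np.nan
    return p,d,W
def save(n,p,s=1.5):
    cv2.imwrite('pics/'+n,cv2.resize(p[...,::-1],None,fx=s,fy=s,interpolation=cv2.INTER_CUBIC))
E
python3 - <<'E'
from h import *
print(observe())
for n in('top','scene'):
    p,d,W=cloud(n); save(n+'0.png',p); np.savez(''+n+'0.npz',p=p,d=d,W=W)
    m=camera_model(n); print(n,-np.array(m['R']).T@m['t'],np.array(m['mtx']).round(1).tolist())
print(camera_model('wrist'))
E
```

```text
pics
{'clock': 0.0, 'q': array([ 1.21243513e+00,  4.91577241e-01,  1.55944900e+00, -2.50039118e-05,
        1.09167116e+00, -1.05588065e-01]), 'qd': array([-0.00194137,  0.00128791,  0.00061151,  0.00129283, -0.0005865 ,
       -0.00098569]), 'tau': array([-1.90299368e-03, -6.18433642e+01, -2.61594611e+01, -1.87719611e-04,
        4.02545964e-03, -1.55743561e-05]), 'tcp_pos': array([0.1562056 , 0.60493996, 0.2307169 ]), 'ee_rot': array([-1.31883992, -1.02032215,  1.02186991]), 'ft_force': array([ 0.14389814, -0.08500678,  0.24379274]), 'ft_torque': array([ 0.01162961, -0.00170744, -0.00487058]), 'width': 0.08524575783346788}
top [ 0.33858214 -0.08864034  1.15593155] [[492.4, 0.0, 241.9], [0.0, 492.4, 187.1], [0.0, 0.0, 1.0]]
scene [ 1.11121849 -0.24606301  0.45636214] [[347.8, 0.0, 258.6], [0.0, 347.8, 188.7], [0.0, 0.0, 1.0]]
{'mtx': array([[328.95033696,   0.        , 253.12281613],
       [  0.        , 328.95033696, 192.92822695],
       [  0.        ,   0.        ,   1.        ]]), 'k1': -0.0816267437772532, 'R': array([[ 2.50396330e-01,  9.68143003e-01, -8.96221250e-04],
       [ 9.20519102e-01, -2.37792120e-01,  3.09999177e-01],
       [ 2.99910420e-01, -7.84476451e-02, -9.50736402e-01]]), 't': array([-0.62500598, -0.04040376,  0.38015851])}
```

View pics/top0.png

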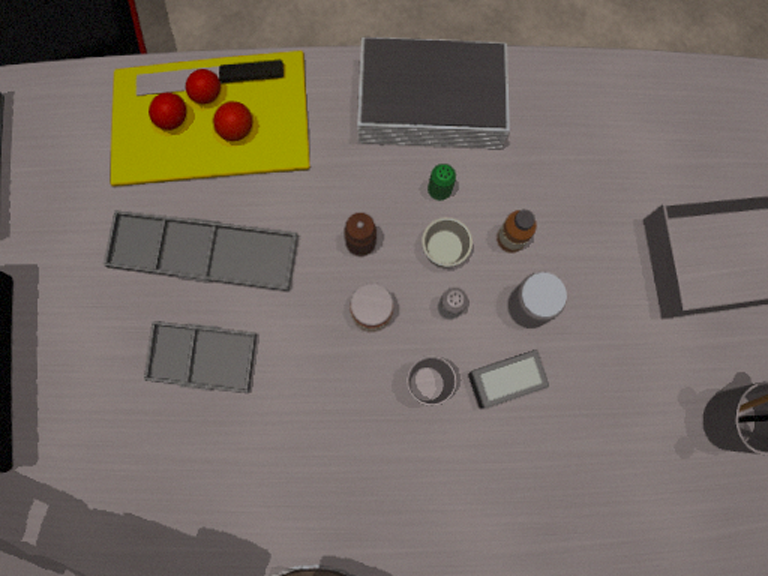

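View pics/scene0.png

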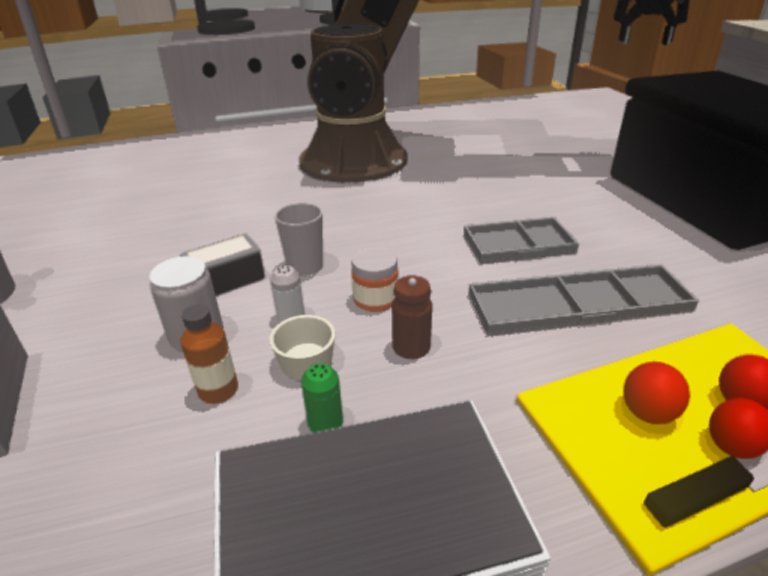

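```bash
python3 - <<'E'
from h import *
print(R.from_rotvec(observe()['ee_rot']).as_matrix().round(3))
m=camera_model('top');K=np.array(m['mtx']);Rm=np.array(m['R']);t=np.array(m['t'])
def plane(px,z):
    a=np.array([(px[0]/1.5-K[0,2])/K[0,0],(px[1]/1.5-K[1,2])/K[1,1]]);b=a
    for _ in range(8): b=a/(1+m['k1']*(b@b))
    r=Rm.T@np.append(b,1);c=-Rm.T@t
    return c+r*(z-c[2])/r[2]
S=dict(mill=(360,220,.107,46),jar=(372,304,.070,64),shaker=(455,297,.080,30),bottle=(525,219,.118,26),ramekin=(446,240,.045,80),tin=(543,295,.105,74),tumbler=(432,377,.095,72),green=(443,175,.08,30))
T=np.load('top0.npz')['W'];C=np.load('scene0.npz')['W'];A=np.vstack([T.reshape(-1,3),C.reshape(-1,3)]);A=A[~np.isnan(A).any(1)]
for k,(u,v,z,d) in S.items():
    p=plane((u,v),z)
    def f(P):
        q=P[(np.hypot(*(P[:,:2]-p[:2]).T)<.05)&(P[:,2]>.02)&(P[:,2]<.13)]
        if len(q)<20:return None
        hi=q[q[:,2]>z-.012]
        return len(hi),((hi[:,:2].max(0)+hi[:,:2].min(0))/2).round(4).tolist(),(np.ptp(hi[:,:2],axis=0)*1e3).round(),q[:,2].max().round(3)
    print(k,p[:2].round(4),'T',f(T.reshape(-1,3)),'S',f(C.reshape(-1,3)))
for n,c in dict(long=[(116,212),(298,232),(290,290),(107,266)],short=[(152,322),(257,334),(251,391),(146,379)]).items():
    P=np.array([plane(x,.02)[:2] for x in c]);e=(P[0]+P[3]-P[1]-P[2])/2
    print(n,P.round(3).tolist(),'c',P.mean(0).round(4),np.linalg.norm(e),'yaw',np.degrees(np.arctan2(-e[0],e[1])))
    h=(T[...,2]>.012)&(T[...,2]<.028)&(np.abs(T[...,0]-P.mean(0)[0])<.09)&(np.abs(T[...,1]-P.mean(0)[1])<.18)
    h&=abs(T[...,0]-P.mean(0)[0]+ (0))<.075
    r=cv2.minAreaRect(T[h][:,:2].astype(np.float32));print(r)
# box
p=plane((509,379),.055);h=(T[...,2]>.045)&(T[...,2]<.062)&(np.hypot(T[...,0]-p[0],T[...,1]-p[1])<.075)
print('box',p,cv2.minAreaRect(T[h][:,:2].astype(np.float32)),[plane(x,.055)[:2].round(3).tolist() for x in [(470,373),(538,351),(549,380),(483,407)]])
E
```

```text
[[ 0.25  -0.    -0.968]
 [ 0.968 -0.001  0.25 ]
 [-0.001 -1.     0.   ]]
mill [ 0.642  -0.0792] T (248, [0.636, -0.0767], array([40., 40.]), np.float64(0.109)) S (261, [0.6383, -0.0791], array([41., 41.]), np.float64(0.106))
jar [ 0.5224 -0.0952] T (638, [0.5225, -0.093], array([64., 63.]), np.float64(0.075)) S (520, [0.525, -0.0943], array([65., 62.]), np.float64(0.07))
shaker [ 0.5294 -0.2184] T (209, [0.5266, -0.2175], array([37., 34.]), np.float64(0.084)) S (177, [0.5317, -0.2188], array([31., 36.]), np.float64(0.08))
bottle [ 0.6377 -0.3224] T (146, [0.6388, -0.322], array([27., 30.]), np.float64(0.123)) S (239, [0.6402, -0.3217], array([30., 27.]), np.float64(0.118))
ramekin [ 0.6258 -0.212 ] T (295, [0.6237, -0.2127], array([79., 78.]), np.float64(0.05)) S (543, [0.6255, -0.2136], array([80., 79.]), np.float64(0.046))
tin [ 0.5258 -0.3453] T (768, [0.5271, -0.3448], array([68., 71.]), np.float64(0.11)) S (776, [0.5294, -0.3464], array([70., 69.]), np.float64(0.106))
tumbler [ 0.4106 -0.1795] T (190, [0.4064, -0.1783], array([72., 71.]), np.float64(0.099)) S (312, [0.4067, -0.1
[... 178 characters left out ...]
 np.float64(0.08))
long [[0.69, 0.324], [0.649, 0.021], [0.555, 0.033], [0.599, 0.334]] c [0.6231 0.178 ] 0.3052403190353325 yaw -7.953998472212667
((0.625461757183075, 0.1835920363664627), (0.3085188567638397, 0.10195787996053696), 82.02685546875)
short [[0.506, 0.253], [0.486, 0.084], [0.397, 0.093], [0.416, 0.26]] c [0.4513 0.1727] 0.16954140333018675 yaw -6.570608065508496
((0.452610582113266, 0.17758330702781677), (0.17030218243598938, 0.1016053780913353), 81.91542053222656)
box [ 0.4078268  -0.29872466  0.055     ] ((0.4093935489654541, -0.3006840944290161), (0.060346316546201706, 0.1090770736336708), 17.77798843383789) [[0.418, -0.24], [0.449, -0.345], [0.405, -0.36], [0.367, -0.258]]
```

```bash
python3 - <<'E'
import cv2,numpy as np
p=np.load('top0.npz')['p'][...,::-1]
a=cv2.resize(p[130:280,60:380],None,fx=2.5,fy=2.5,interpolation=cv2.INTER_CUBIC);cv2.imwrite('pics/crop0.png',a)
E
```

```text
(no output)
```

View pics/crop0.png

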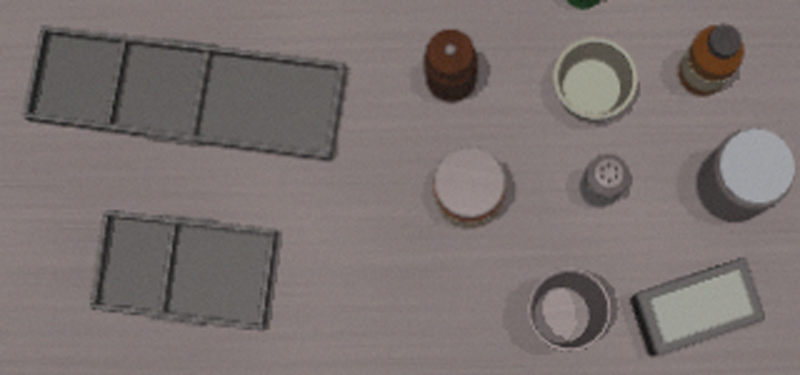

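Top view: the mill is at (360,220), jar (372,304), shaker (455,297), bottle (525,219) and box (509,379). The long tray centre is about (203,250) and the short one about (201,356). The scene view agrees. I'll turn the jaws to the tray axis and go to the mill.

>>> {"method": "apply_moves", "body": {
  "xyz": [
    [-0.15,0,-0.15],
    [-0.3,0,-0.3],
    [-0.5,0,-0.5],
    [-0.7,0,-0.7],
    [-0.9,0,-0.9],
    [-1,0,-1]
  ],
  "twist": [
    [0,0.16,0],
    [0,0.33,0],
    [0,0.5,0],
    [0,0.67,0],
    [0,0.84,0],
    [0,1,0]
  ],
  "hand": -1,
  "newtons": 60
}}

```text
clock: 0.85
tcp_pos: [0.2286, 0.4822, 0.2312]
ee_rot: [-1.561, -0.207, 0.208]
ft_force: [-0.2, -0.5, 0.1]
width: 0.0857
```

>>> {"method": "apply_moves", "body": {
  "xyz": [
    [0.25,0,-0.3],
    [0.55,0,-0.65],
    [0.8,0,-1]
  ],
  "twist": [
    [0,0.13,0],
    [0,0.26,0],
    [0,0.392,0]
  ]
}}

```text
clock: 1.23
tcp_pos: [0.333, 0.4075, 0.2311]
ee_rot: [-1.568, 0.113, -0.113]
ft_force: [-0.7, 0.3, 0.6]
width: 0.0852
```

>>> {"method": "apply_moves", "body": {
  "xyz": [
    [0.25,0,-0.33],
    [0.5,0,-0.66],
    [0.74,0,-0.95]
  ],
  "twist": [
    [0,0,0],
    [0,0,0],
    [0,0,0]
  ]
}}

```text
clock: 1.6
tcp_pos: [0.3925, 0.3027, 0.2312]
ee_rot: [-1.568, 0.11, -0.11]
ft_force: [1.1, 1.1, -1.0]
width: 0.0859
```

>>> {"method": "apply_moves", "body": {
  "xyz": [
    [0.25,0,-0.33],
    [0.5,0,-0.66],
    [0.74,0,-0.95]
  ],
  "twist": [
    [0,0,0],
    [0,0,0],
    [0,0,0]
  ]
}}

```text
clock: 1.98
tcp_pos: [0.4525, 0.1983, 0.2312]
ee_rot: [-1.568, 0.11, -0.11]
ft_force: [1.2, -0.2, -0.3]
width: 0.0855
```

>>> {"method": "apply_moves", "body": {
  "xyz": [
    [0.3,0,-0.33],
    [0.6,0,-0.66],
    [0.9,0,-0.95],
    [0.9,0,-0.95],
    [0.9,0,-0.95]
  ],
  "twist": [
    [0,0,0],
    [0,0,0],
    [0,0,0],
    [0,0,0],
    [0,0,0]
  ]
}}

```text
clock: 2.6
tcp_pos: [0.5275, 0.0931, 0.231]
ee_rot: [-1.568, 0.111, -0.109]
ft_force: [-0.4, 0.7, 0.7]
width: 0.086
```

```bash
cat >> h.py <<'E'
TG=dict(mill=(.639,-.079),jar=(.524,-.094),shaker=(.530,-.218),bottle=(.639,-.322),box=(.409,-.300),
 cbox=(.6127,.0968),cbottle=(.6278,.2048),cmill=(.6396,.2889),cjar=(.4473,.1418),cshaker=(.4586,.222))
def st(k=None,z=None):
    o=observe();M=R.from_rotvec(o['ee_rot']).as_matrix()
    print('t%.2f'%o['clock'],'tcp',o['tcp_pos'].round(4),'psi %.2f'%np.degrees(np.arctan2(M[1,0],M[0,0])),'tilt',M[2].round(3),'w %.4f'%o['width'],'F',o['ft_force'].round(1))
    if k:
        d=np.array([*TG[k],z])-o['tcp_pos'];print(k,'units',(M.T@d*10).round(3))
E
python3 - <<'E'
from h import *
st('mill',.042)
p,d,W=cloud('wrist');save('w1.png',p,1.3)
E
```

```text
t2.60 tcp [0.5275 0.0931 0.231 ] psi -8.03 tilt [-0.001 -1.     0.   ] w 0.0860 F [-0.4  0.7  0.7]
mill units [ 1.347  1.888 -1.549]
```

View pics/w1.png

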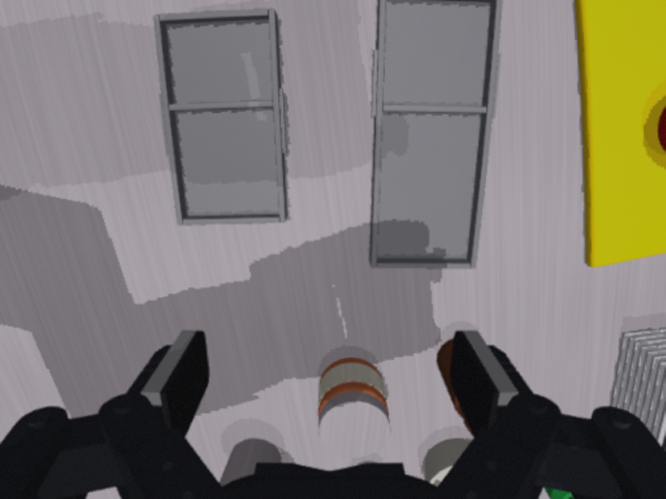

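The wrist view shows both trays square with the picture axes. The short tray's corners are about (156,16), (274,10), (286,220) and (179,222), the long tray's near corners (372,265) and (475,265). Next is the mill.

>>> {"method": "apply_moves", "body": {
  "xyz": [
    [0.35,0,-0.3],
    [0.7,0,-0.6],
    [0.95,0,-0.9]
  ],
  "twist": [
    [0,0,0],
    [0,0,0],
    [0,0,0]
  ]
}}

```text
clock: 3.02
tcp_pos: [0.6101, -0.0092, 0.2314]
ee_rot: [-1.568, 0.108, -0.109]
ft_force: [-0.2, -0.1, -1.2]
width: 0.0854
```

>>> {"method": "apply_moves", "body": {
  "xyz": [
    [0.2,0,-0.3],
    [0.4,0.1,-0.65],
    [0.4,0.4,-0.65],
    [0.4,0.7,-0.65],
    [0.4,0.9,-0.65],
    [0.4,0.9,-0.65],
    [0.4,0.9,-0.65]
  ],
  "twist": [
    [0,0,0],
    [0,0,0],
    [0,0,0],
    [0,0,0],
    [0,0,0],
    [0,0,0],
    [0,0,0]
  ]
}}

```text
clock: 3.9
tcp_pos: [0.6404, -0.0786, 0.1423]
ee_rot: [-1.568, 0.108, -0.11]
ft_force: [0.6, -0.3, 0.4]
width: 0.0855
```

```bash
python3 - <<'E'
from h import *
st('mill',.042)
p,d,W=cloud('wrist');save('w2.png',p,1.3)
E
```

```text
t3.90 tcp [ 0.6404 -0.0786  0.1423] psi -7.96 tilt [ 0.001 -1.     0.   ] w 0.0855 F [ 0.6 -0.3  0.4]
mill units [-0.014  1.003 -0.005]
```

View pics/w2.png

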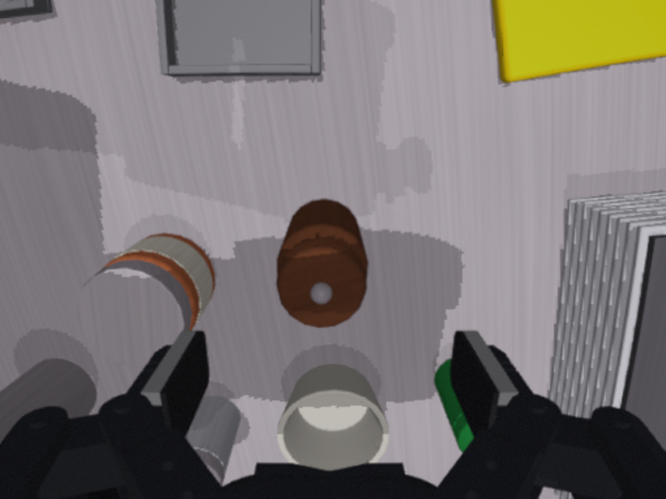

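The mill's steel knob is at (321,293), between the fingers at columns 207 and 453. I'll check where the model predicts the knob before descending.

```bash
cat >> h.py <<'E'
def ray(n,u,v,z,s=1.3):
    m=camera_model(n);K=np.array(m['mtx']);Rm=np.array(m['R'])
    a=np.array([(u/s-K[0,2])/K[0,0],(v/s-K[1,2])/K[1,1]]);b=a
    for _ in range(8): b=a/(1+m['k1']*(b@b))
    r=Rm.T@np.append(b,1);c=-Rm.T@np.array(m['t'])
    return (c+r*(z-c[2])/r[2])[:2].round(4)
E
python3 -c "
from h import *
print(ray('wrist',321,293,.107),ray('wrist',162,76,.02),ray('wrist',321,76,.02))"
```

```text
[ 0.6376 -0.0766] [0.5576 0.0357] [0.6503 0.0214]
```

>>> {"method": "apply_moves", "body": {
  "xyz": [
    [-0.02,0.25,0.02],
    [-0.02,0.5,0.02],
    [-0.02,0.75,0.02],
    [-0.02,1,0.02],
    [-0.02,1,0.02],
    [-0.02,1,0.02]
  ],
  "twist": [
    [0,0,0],
    [0,0,0],
    [0,0,0],
    [0,0,0],
    [0,0,0],
    [0,0,0]
  ]
}}

```text
clock: 4.7
tcp_pos: [0.639, -0.0771, 0.0427]
ee_rot: [-1.568, 0.108, -0.111]
ft_force: [0.5, -0.0, 0.4]
width: 0.0855
```

>>> {"method": "apply_moves", "body": {
  "xyz": [
    [0,0,0],
    [0,0,0],
    [0,0,0],
    [0,0,0],
    [0,0,0],
    [0,0,0],
    [0,0,0],
    [0,0,0]
  ],
  "twist": [
    [0,0,0],
    [0,0,0],
    [0,0,0],
    [0,0,0],
    [0,0,0],
    [0,0,0],
    [0,0,0],
    [0,0,0]
  ],
  "hand": 1,
  "newtons": 50
}}

```text
clock: 5.7
tcp_pos: [0.6386, -0.077, 0.0425]
ee_rot: [-1.568, 0.109, -0.111]
ft_force: [-2.8, 0.5, 7.6]
width: 0.0486
```

```bash
python3 -c "
from h import *
st('cmill',.142)"
```

```text
t5.70 tcp [ 0.6386 -0.077   0.0425] psi -8.00 tilt [ 0.001 -1.    -0.   ] w 0.0486 F [-2.8  0.5  7.6]
cmill units [-0.498 -0.996  3.625]
```

>>> {"method": "apply_moves", "body": {
  "xyz": [
    [0,-0.2,0],
    [0,-0.45,0],
    [0,-0.7,0.1],
    [-0.05,-0.7,0.4],
    [-0.1,-0.7,0.7],
    [-0.14,-0.7,1]
  ],
  "twist": [
    [0,0,0],
    [0,0,0],
    [0,0,0],
    [0,0,0],
    [0,0,0],
    [0,0,0]
  ]
}}

```text
clock: 6.45
tcp_pos: [0.6385, 0.0248, 0.1127]
ee_rot: [-1.568, 0.109, -0.111]
ft_force: [-0.4, 0.4, -1.8]
width: 0.0483
```

>>> {"method": "apply_moves", "body": {
  "xyz": [
    [-0.04,0,0.33],
    [-0.08,0,0.66],
    [-0.12,0,1]
  ],
  "twist": [
    [0,0,0],
    [0,0,0],
    [0,0,0]
  ]
}}

```text
clock: 6.82
tcp_pos: [0.6405, 0.1257, 0.1126]
ee_rot: [-1.568, 0.109, -0.111]
ft_force: [-0.1, 0.1, -2.2]
width: 0.0483
```

>>> {"method": "apply_moves", "body": {
  "xyz": [
    [-0.04,0,0.33],
    [-0.08,0,0.66],
    [-0.12,0,1]
  ],
  "twist": [
    [0,0,0],
    [0,0,0],
    [0,0,0]
  ]
}}

```text
clock: 7.2
tcp_pos: [0.6425, 0.2264, 0.1126]
ee_rot: [-1.568, 0.109, -0.11]
ft_force: [0.5, -0.2, -1.9]
width: 0.0485
```

>>> {"method": "apply_moves", "body": {
  "xyz": [
    [-0.06,0,0.3],
    [-0.12,0,0.5],
    [-0.12,0,0.62],
    [-0.12,0,0.62],
    [-0.12,0,0.62]
  ],
  "twist": [
    [0,0,0],
    [0,0,0],
    [0,0,0],
    [0,0,0],
    [0,0,0]
  ]
}}

```text
clock: 7.82
tcp_pos: [0.6394, 0.2875, 0.1113]
ee_rot: [-1.568, 0.11, -0.11]
ft_force: [0.6, -0.9, -1.7]
width: 0.0483
```

```bash
python3 - <<'E'
from h import *
st('cmill',.0485)
p,d,W=cloud('wrist');save('w3.png',p,1.3)
p,d,W=cloud('top');save('t3.png',p[100:290,40:300],2.5)
E
```

```text
t7.83 tcp [0.6394 0.2875 0.1113] psi -8.05 tilt [-0. -1. -0.] w 0.0483 F [ 0.6 -0.9 -1.7]
cmill units [-0.     0.628  0.014]
```

View pics/w3.png

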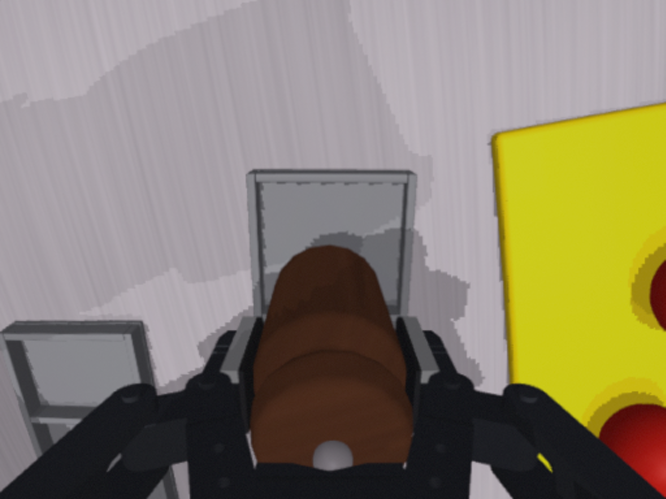

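The long tray's far corners are at (249,172) and (415,172), the short tray's at (3,325) and (143,323). The mill hangs centred over the cell.

```bash
python3 -c "
from h import *
for a in [(249,172),(415,172),(5,325),(143,323)]: print(ray('wrist',*a,.02))"
```

```text
[0.6034 0.342 ]
[0.6931 0.3293]
[0.425  0.2704]
[0.5192 0.2605]
```

>>> {"method": "apply_moves", "body": {
  "xyz": [
    [0,0.2,0],
    [0,0.4,0],
    [0,0.55,0],
    [0,0.62,0],
    [0,0.62,0],
    [0,0.62,0]
  ],
  "twist": [
    [0,0,0],
    [0,0,0],
    [0,0,0],
    [0,0,0],
    [0,0,0],
    [0,0,0]
  ]
}}

```text
clock: 8.68
tcp_pos: [0.6394, 0.2885, 0.0495]
ee_rot: [-1.568, 0.109, -0.11]
ft_force: [0.6, 0.9, -2.3]
width: 0.0487
```

>>> {"method": "apply_moves", "body": {
  "xyz": [
    [0,0.015,0],
    [0,0.015,0],
    [0,0.015,0]
  ],
  "twist": [
    [0,0,0],
    [0,0,0],
    [0,0,0]
  ]
}}

```text
clock: 9.05
tcp_pos: [0.6393, 0.2884, 0.0479]
ee_rot: [-1.568, 0.11, -0.11]
ft_force: [-0.1, -0.0, -1.5]
width: 0.0482
```

>>> {"method": "apply_moves", "body": {
  "xyz": [
    [0,0,0],
    [0,0,0],
    [0,0,0],
    [0,0,0],
    [0,0,0]
  ],
  "twist": [
    [0,0,0],
    [0,0,0],
    [0,0,0],
    [0,0,0],
    [0,0,0]
  ],
  "hand": -1
}}

```text
clock: 9.68
tcp_pos: [0.6393, 0.2885, 0.0478]
ee_rot: [-1.568, 0.11, -0.11]
ft_force: [0.7, 0.3, -1.3]
width: 0.0852
```

>>> {"method": "apply_moves", "body": {
  "xyz": [
    [0,-0.3,0],
    [0,-0.65,0],
    [0,-1,0],
    [0,-1,0]
  ],
  "twist": [
    [0,0,0],
    [0,0,0],
    [0,0,0],
    [0,0,0]
  ]
}}

```text
clock: 10.18
tcp_pos: [0.6403, 0.2888, 0.1509]
ee_rot: [-1.566, 0.106, -0.113]
ft_force: [-1.0, -0.1, -0.6]
width: 0.0856
```

```bash
python3 -c "
from h import *
st('bottle',.148)"
```

```text
t10.18 tcp [0.6403 0.2888 0.1509] psi -8.00 tilt [ 0.004 -1.     0.002] w 0.0856 F [-1.  -0.1 -0.6]
bottle units [ 0.837  0.018 -6.051]
```

>>> {"method": "apply_moves", "body": {
  "xyz": [
    [0.05,0,-0.3],
    [0.1,0,-0.65],
    [0.14,0,-1]
  ],
  "twist": [
    [0,0,0],
    [0,0,0],
    [0,0,0]
  ]
}}

```text
clock: 10.55
tcp_pos: [0.6387, 0.1864, 0.1467]
ee_rot: [-1.568, 0.111, -0.108]
ft_force: [0.9, -0.9, -1.0]
width: 0.0854
```

>>> {"method": "apply_moves", "body": {
  "xyz": [
    [0.07,0,-0.5],
    [0.14,0,-1]
  ],
  "twist": [
    [0,0,0],
    [0,0,0]
  ]
}}

```text
clock: 10.8
tcp_pos: [0.6386, 0.0851, 0.1468]
ee_rot: [-1.568, 0.11, -0.108]
ft_force: [0.5, -0.1, 0.2]
width: 0.0855
```

>>> {"method": "apply_moves", "body": {
  "xyz": [
    [0.07,0,-0.5],
    [0.14,0,-1]
  ],
  "twist": [
    [0,0,0],
    [0,0,0]
  ]
}}

```text
clock: 11.05
tcp_pos: [0.6385, -0.0161, 0.1468]
ee_rot: [-1.568, 0.111, -0.109]
ft_force: [0.1, -0.5, 0.0]
width: 0.0852
```

>>> {"method": "apply_moves", "body": {
  "xyz": [
    [0.07,0,-0.5],
    [0.14,0,-1]
  ],
  "twist": [
    [0,0,0],
    [0,0,0]
  ]
}}

```text
clock: 11.3
tcp_pos: [0.6385, -0.117, 0.1468]
ee_rot: [-1.568, 0.111, -0.109]
ft_force: [-0.3, 0.1, 1.3]
width: 0.0857
```

>>> {"method": "apply_moves", "body": {
  "xyz": [
    [0.07,0,-0.5],
    [0.14,0,-1]
  ],
  "twist": [
    [0,0,0],
    [0,0,0]
  ]
}}

```text
clock: 11.55
tcp_pos: [0.6384, -0.218, 0.1467]
ee_rot: [-1.567, 0.111, -0.109]
ft_force: [-0.8, 0.8, -0.2]
width: 0.0853
```

>>> {"method": "apply_moves", "body": {
  "xyz": [
    [0.07,0,-0.4],
    [0.14,0,-0.8],
    [0.14,0,-1],
    [0.14,0,-1],
    [0.14,0,-1]
  ],
  "twist": [
    [0,0,0],
    [0,0,0],
    [0,0,0],
    [0,0,0],
    [0,0,0]
  ]
}}

```text
clock: 12.18
tcp_pos: [0.6389, -0.316, 0.1476]
ee_rot: [-1.567, 0.109, -0.109]
ft_force: [0.0, 0.7, -0.1]
width: 0.0852
```

```bash
python3 - <<'E'
from h import *
st('bottle',.053)
p,d,W=cloud('wrist');save('w4.png',p,1.3)
E
```

```text
t12.18 tcp [ 0.6389 -0.316   0.1476] psi -7.96 tilt [-0.001 -1.     0.001] w 0.0852 F [ 0.   0.7 -0.1]
bottle units [ 0.01   0.946 -0.06 ]
```

View pics/w4.png

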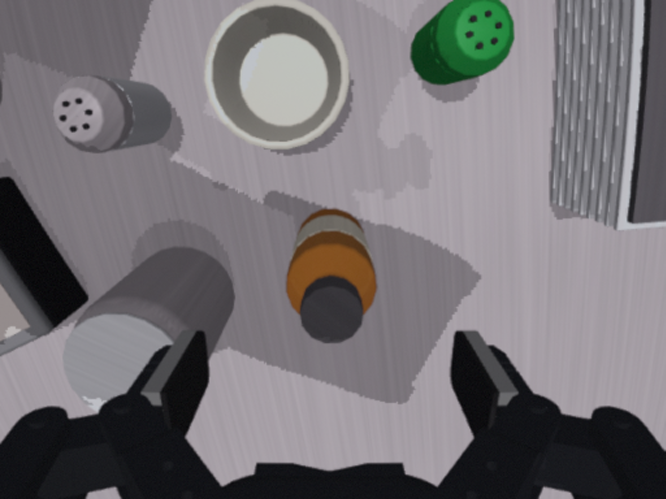

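The cap is at (331,309), centred between the fingers, and the tin lies left at about (120,360). I'll narrow the jaws for clearance and descend.

>>> {"method": "apply_moves", "body": {
  "xyz": [
    [0.01,0,-0.06],
    [0.01,0.25,-0.06],
    [0.01,0.5,-0.06],
    [0.01,0.75,-0.06],
    [0.01,0.95,-0.06],
    [0.01,0.95,-0.06],
    [0.01,0.95,-0.06]
  ],
  "twist": [
    [0,0,0],
    [0,0,0],
    [0,0,0],
    [0,0,0],
    [0,0,0],
    [0,0,0],
    [0,0,0]
  ],
  "hand": -0.7
}}

```text
clock: 13.1
tcp_pos: [0.6395, -0.3237, 0.0537]
ee_rot: [-1.568, 0.109, -0.11]
ft_force: [1.1, 0.0, -0.4]
width: 0.0723
```

>>> {"method": "apply_moves", "body": {
  "xyz": [
    [0,0,0],
    [0,0,0],
    [0,0,0],
    [0,0,0],
    [0,0,0],
    [0,0,0],
    [0,0,0]
  ],
  "twist": [
    [0,0,0],
    [0,0,0],
    [0,0,0],
    [0,0,0],
    [0,0,0],
    [0,0,0],
    [0,0,0]
  ],
  "hand": 1
}}

```text
clock: 13.98
tcp_pos: [0.6393, -0.3237, 0.0541]
ee_rot: [-1.569, 0.109, -0.111]
ft_force: [-1.1, 1.2, 7.1]
width: 0.0465
```

>>> {"method": "apply_moves", "body": {
  "xyz": [
    [0,-0.2,0],
    [0,-0.45,0],
    [0,-0.75,0],
    [0,-0.85,0],
    [0,-0.85,0]
  ],
  "twist": [
    [0,0,0],
    [0,0,0],
    [0,0,0],
    [0,0,0],
    [0,0,0]
  ]
}}

```text
clock: 14.6
tcp_pos: [0.6391, -0.3235, 0.1384]
ee_rot: [-1.568, 0.109, -0.11]
ft_force: [-1.0, -0.0, -3.1]
width: 0.0469
```

```bash
python3 -c "
from h import *
st('cbottle',.060)"
```

```text
t14.60 tcp [ 0.6391 -0.3235  0.1384] psi -8.00 tilt [ 0.001 -1.    -0.   ] w 0.0469 F [-1.  -0.  -3.1]
cbottle units [-0.848  0.782  5.216]
```

>>> {"method": "apply_moves", "body": {
  "xyz": [
    [-0.03,0,0.2],
    [-0.08,0,0.5],
    [-0.12,0,0.8],
    [-0.16,0,1]
  ],
  "twist": [
    [0,0,0],
    [0,0,0],
    [0,0,0],
    [0,0,0]
  ]
}}

```text
clock: 15.1
tcp_pos: [0.6367, -0.22, 0.1368]
ee_rot: [-1.567, 0.11, -0.107]
ft_force: [0.6, 0.2, -3.4]
width: 0.0469
```

>>> {"method": "apply_moves", "body": {
  "xyz": [
    [-0.05,0,0.33],
    [-0.1,0,0.66],
    [-0.16,0,1]
  ],
  "twist": [
    [0,0,0],
    [0,0,0],
    [0,0,0]
  ]
}}

```text
clock: 15.48
tcp_pos: [0.6348, -0.1195, 0.1372]
ee_rot: [-1.568, 0.11, -0.109]
ft_force: [0.0, 0.8, -3.3]
width: 0.0462
```

>>> {"method": "apply_moves", "body": {
  "xyz": [
    [-0.05,0,0.33],
    [-0.1,0,0.66],
    [-0.16,0,1]
  ],
  "twist": [
    [0,0,0],
    [0,0,0],
    [0,0,0]
  ]
}}

```text
clock: 15.85
tcp_pos: [0.6328, -0.0183, 0.1373]
ee_rot: [-1.568, 0.11, -0.109]
ft_force: [0.6, -0.4, -3.5]
width: 0.0469
```

>>> {"method": "apply_moves", "body": {
  "xyz": [
    [-0.05,0,0.33],
    [-0.1,0,0.66],
    [-0.16,0,1]
  ],
  "twist": [
    [0,0,0],
    [0,0,0],
    [0,0,0]
  ]
}}

```text
clock: 16.23
tcp_pos: [0.6308, 0.0829, 0.1372]
ee_rot: [-1.568, 0.11, -0.109]
ft_force: [-0.0, 0.4, -2.7]
width: 0.0464
```

>>> {"method": "apply_moves", "body": {
  "xyz": [
    [-0.05,0,0.33],
    [-0.1,0,0.66],
    [-0.16,0,0.9],
    [-0.2,0,1],
    [-0.2,0,1],
    [-0.2,0,1]
  ],
  "twist": [
    [0,0,0],
    [0,0,0],
    [0,0,0],
    [0,0,0],
    [0,0,0],
    [0,0,0]
  ]
}}

```text
clock: 16.98
tcp_pos: [0.6255, 0.1825, 0.1377]
ee_rot: [-1.568, 0.11, -0.11]
ft_force: [-0.8, -0.6, -3.7]
width: 0.0467
```

```bash
python3 - <<'E'
from h import *
st('cbottle',.060)
p,d,W=cloud('wrist');save('w5.png',p,1.3)
E
```

```text
t16.98 tcp [0.6255 0.1825 0.1377] psi -8.04 tilt [-0. -1. -0.] w 0.0467 F [-0.8 -0.6 -3.7]
cbottle units [-0.009  0.777  0.224]
```

View pics/w5.png

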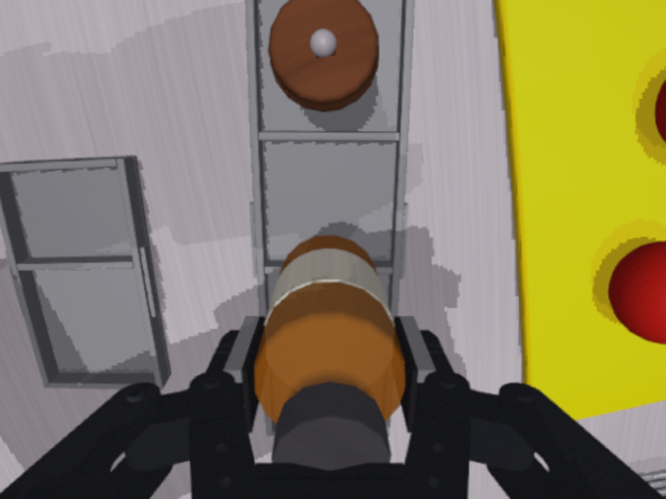

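The mill stands upright in the end cell with its knob at (323,41). The dividers bounding the middle cell are at rows 136 and 267. I'll check these and place the bottle.

```bash
python3 -c "
from h import *
print('mill',ray('wrist',323,41,.112),'divs',ray('wrist',329,136,.02),ray('wrist',329,267,.02))
print([ray('wrist',*a,.02).tolist() for a in [(135,157),(169,386),(46,388),(16,266),(135,265)]])"
```

```text
mill [0.6387 0.2869] divs [0.6353 0.2482] [0.6237 0.1665]
[[0.5165, 0.2536], [0.4947, 0.0908], [0.3976, 0.0992], [0.4123, 0.1965], [0.4971, 0.1856]]
```

>>> {"method": "apply_moves", "body": {
  "xyz": [
    [0,0,0.12],
    [0,0.1,0.22],
    [0,0.4,0.22],
    [0,0.65,0.22],
    [0,0.78,0.22],
    [0,0.78,0.22],
    [0,0.78,0.22]
  ],
  "twist": [
    [0,0,0],
    [0,0,0],
    [0,0,0],
    [0,0,0],
    [0,0,0],
    [0,0,0],
    [0,0,0]
  ]
}}

```text
clock: 17.9
tcp_pos: [0.6287, 0.2054, 0.0599]
ee_rot: [-1.568, 0.109, -0.11]
ft_force: [0.3, 0.3, -3.0]
width: 0.0466
```

```bash
python3 -c "
from h import *
st('cbottle',.059)"
```

```text
t17.90 tcp [0.6287 0.2054 0.0599] psi -8.00 tilt [ 0. -1.  0.] w 0.0466 F [ 0.3  0.3 -3. ]
cbottle units [-0.008  0.009 -0.007]
```

>>> {"method": "apply_moves", "body": {
  "xyz": [
    [0,0.012,0],
    [0,0.012,0]
  ],
  "twist": [
    [0,0,0],
    [0,0,0]
  ]
}}

```text
clock: 18.15
tcp_pos: [0.6285, 0.2051, 0.0586]
ee_rot: [-1.568, 0.11, -0.11]
ft_force: [-0.3, 0.3, -3.2]
width: 0.0466
```

>>> {"method": "apply_moves", "body": {
  "xyz": [
    [0,0,0],
    [0,0,0],
    [0,0,0],
    [0,0,0],
    [0,0,0]
  ],
  "twist": [
    [0,0,0],
    [0,0,0],
    [0,0,0],
    [0,0,0],
    [0,0,0]
  ],
  "hand": -1
}}

```text
clock: 18.77
tcp_pos: [0.6285, 0.2051, 0.0586]
ee_rot: [-1.568, 0.11, -0.11]
ft_force: [0.5, -0.2, 0.4]
width: 0.0858
```

>>> {"method": "apply_moves", "body": {
  "xyz": [
    [0,-0.3,0],
    [0,-0.65,0],
    [0,-1,0],
    [0,-1,0]
  ],
  "twist": [
    [0,0,0],
    [0,0,0],
    [0,0,0],
    [0,0,0]
  ]
}}

```text
clock: 19.27
tcp_pos: [0.6296, 0.2054, 0.1614]
ee_rot: [-1.567, 0.106, -0.113]
ft_force: [-0.3, 1.3, 0.5]
width: 0.0853
```

```bash
python3 -c "
from h import *
st('box',.15)"
```

```text
t19.27 tcp [0.6296 0.2054 0.1614] psi -8.00 tilt [ 0.005 -1.     0.002] w 0.0853 F [-0.3  1.3  0.5]
box units [-1.481  0.098 -5.312]
```

>>> {"method": "apply_moves", "body": {
  "xyz": [
    [-0.05,0,-0.3],
    [-0.15,0,-0.65],
    [-0.28,0,-1]
  ],
  "twist": [
    [0,0,0],
    [0,0,0],
    [0,0,0]
  ]
}}

```text
clock: 19.65
tcp_pos: [0.586, 0.109, 0.1575]
ee_rot: [-1.568, 0.111, -0.109]
ft_force: [0.3, -0.2, 0.5]
width: 0.0854
```

>>> {"method": "apply_moves", "body": {
  "xyz": [
    [-0.14,0,-0.5],
    [-0.28,0,-1]
  ],
  "twist": [
    [0,0,0],
    [0,0,0]
  ]
}}

```text
clock: 19.9
tcp_pos: [0.5441, 0.0137, 0.1577]
ee_rot: [-1.568, 0.11, -0.108]
ft_force: [0.8, -0.7, -0.1]
width: 0.0855
```

>>> {"method": "apply_moves", "body": {
  "xyz": [
    [-0.14,0,-0.5],
    [-0.28,0,-1]
  ],
  "twist": [
    [0,0,0],
    [0,0,0]
  ]
}}

```text
clock: 20.15
tcp_pos: [0.5024, -0.0816, 0.1579]
ee_rot: [-1.568, 0.11, -0.109]
ft_force: [-0.3, -0.2, 0.5]
width: 0.0852
```

>>> {"method": "apply_moves", "body": {
  "xyz": [
    [-0.14,0,-0.5],
    [-0.28,0,-1]
  ],
  "twist": [
    [0,0,0],
    [0,0,0]
  ]
}}

```text
clock: 20.4
tcp_pos: [0.4608, -0.1767, 0.1579]
ee_rot: [-1.568, 0.11, -0.109]
ft_force: [0.9, 0.3, 0.0]
width: 0.0857
```

>>> {"method": "apply_moves", "body": {
  "xyz": [
    [-0.14,0,-0.5],
    [-0.28,0,-1]
  ],
  "twist": [
    [0,0,0],
    [0,0,0]
  ]
}}

```text
clock: 20.65
tcp_pos: [0.4192, -0.2718, 0.1579]
ee_rot: [-1.567, 0.11, -0.109]
ft_force: [0.9, -0.4, -0.2]
width: 0.0857
```

>>> {"method": "apply_moves", "body": {
  "xyz": [
    [-0.04,0,-0.2],
    [-0.08,0,-0.3],
    [-0.08,0,-0.3],
    [-0.08,0,-0.3],
    [-0.08,0,-0.3]
  ],
  "twist": [
    [0,-0.15,0],
    [0,-0.3,0],
    [0,-0.42,0],
    [0,-0.42,0],
    [0,-0.42,0]
  ]
}}

```text
clock: 21.28
tcp_pos: [0.4081, -0.2989, 0.1582]
ee_rot: [-1.558, -0.233, 0.234]
ft_force: [-0.2, 0.3, 0.1]
width: 0.0854
```

```bash
python3 - <<'E'
from h import *
st('box',.028)
p,d,W=cloud('wrist');save('w6.png',p,1.3)
h=(W[...,2]>.047)&(W[...,2]<.062)&(np.hypot(W[...,0]-.409,W[...,1]+.3)<.075)
print(h.sum(),cv2.minAreaRect(W[h][:,:2].astype(np.float32)))
E
```

```text
t21.27 tcp [ 0.4081 -0.2989  0.1582] psi 17.05 tilt [-0.    -1.     0.001] w 0.0854 F [-0.2  0.3  0.1]
box units [ 0.006  1.302 -0.014]
9446 ((0.4091649055480957, -0.3006918132305145), (0.060180261731147766, 0.10454843938350677), 16.950241088867188)
```

View pics/w6.png

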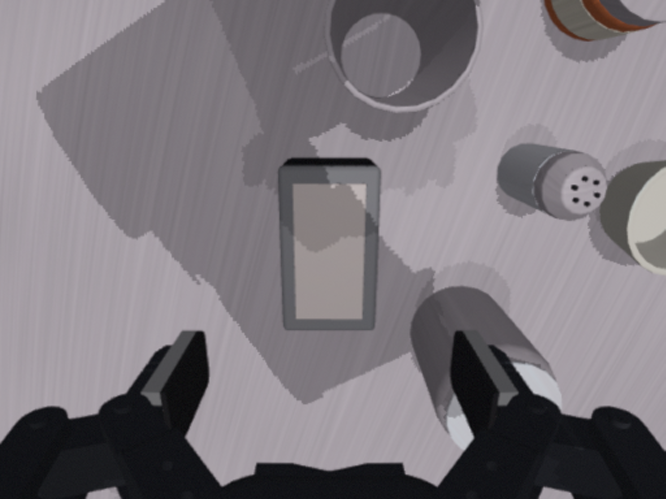

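The box is centred at (330,245) and square with the jaws. The tin at (480,370) is clear by calculation, so I'll descend and grip.

>>> {"method": "apply_moves", "body": {
  "xyz": [
    [0.01,0.3,-0.015],
    [0.01,0.6,-0.015],
    [0.01,0.9,-0.015]
  ],
  "twist": [
    [0,0,0],
    [0,0,0],
    [0,0,0]
  ]
}}

```text
clock: 21.7
tcp_pos: [0.4097, -0.3001, 0.0677]
ee_rot: [-1.558, -0.235, 0.234]
ft_force: [0.4, 0.7, 0.0]
width: 0.0857
```

>>> {"method": "apply_moves", "body": {
  "xyz": [
    [0,0.2,0],
    [0,0.4,0],
    [0,0.4,0]
  ],
  "twist": [
    [0,0,0],
    [0,0,0],
    [0,0,0]
  ]
}}

```text
clock: 22.08
tcp_pos: [0.4092, -0.2997, 0.0275]
ee_rot: [-1.556, -0.234, 0.236]
ft_force: [0.5, -0.3, -0.0]
width: 0.0855
```

>>> {"method": "apply_moves", "body": {
  "xyz": [
    [0,0,0],
    [0,0,0],
    [0,0,0],
    [0,0,0],
    [0,0,0],
    [0,0,0]
  ],
  "twist": [
    [0,0,0],
    [0,0,0],
    [0,0,0],
    [0,0,0],
    [0,0,0],
    [0,0,0]
  ],
  "hand": 1
}}

```text
clock: 22.82
tcp_pos: [0.4098, -0.3004, 0.0296]
ee_rot: [-1.559, -0.236, 0.235]
ft_force: [-1.2, 1.1, 6.5]
width: 0.0594
```

>>> {"method": "apply_moves", "body": {
  "xyz": [
    [0,-0.2,0],
    [0,-0.5,0],
    [0,-0.8,0],
    [0,-1,0]
  ],
  "twist": [
    [0,0,0],
    [0,0,0],
    [0,0,0],
    [0,0,0]
  ]
}}

```text
clock: 23.32
tcp_pos: [0.4096, -0.3003, 0.1302]
ee_rot: [-1.559, -0.236, 0.235]
ft_force: [-0.6, 0.4, -2.7]
width: 0.0588
```

>>> {"method": "apply_moves", "body": {
  "xyz": [
    [0.1,-0.25,0],
    [0.3,-0.35,0],
    [0.6,-0.35,0],
    [0.9,-0.35,0],
    [0.9,-0.35,0],
    [0.9,-0.35,0]
  ],
  "twist": [
    [0,0,0],
    [0,0.1,0],
    [0,0.25,0],
    [0,0.41,0],
    [0,0.418,0],
    [0,0.418,0]
  ]
}}

```text
clock: 24.08
tcp_pos: [0.4949, -0.2734, 0.1635]
ee_rot: [-1.568, 0.107, -0.106]
ft_force: [0.3, -0.4, -3.9]
width: 0.0587
```

```bash
python3 -c "
from h import *
st('cbox',.034)"
```

```text
t24.07 tcp [ 0.4949 -0.2734  0.1635] psi -7.76 tilt [-0.001 -1.     0.   ] w 0.0587 F [ 0.3 -0.4 -3.9]
cbox units [0.668 1.296 3.827]
```

>>> {"method": "apply_moves", "body": {
  "xyz": [
    [0.03,0,0.2],
    [0.08,0,0.5],
    [0.13,0,0.75],
    [0.17,0,0.96]
  ],
  "twist": [
    [0,0,0],
    [0,0,0],
    [0,0,0],
    [0,0,0]
  ]
}}

```text
clock: 24.58
tcp_pos: [0.5253, -0.1794, 0.1637]
ee_rot: [-1.568, 0.107, -0.107]
ft_force: [0.9, -0.4, -3.9]
width: 0.0588
```

>>> {"method": "apply_moves", "body": {
  "xyz": [
    [0.06,0,0.32],
    [0.12,0,0.64],
    [0.17,0,0.96]
  ],
  "twist": [
    [0,0,0],
    [0,0,0],
    [0,0,0]
  ]
}}

```text
clock: 24.95
tcp_pos: [0.5552, -0.0867, 0.1637]
ee_rot: [-1.568, 0.108, -0.107]
ft_force: [-0.4, 0.2, -2.5]
width: 0.0593
```

>>> {"method": "apply_moves", "body": {
  "xyz": [
    [0.06,0,0.32],
    [0.12,0,0.64],
    [0.17,0,0.96]
  ],
  "twist": [
    [0,0,0],
    [0,0,0],
    [0,0,0]
  ]
}}

```text
clock: 25.32
tcp_pos: [0.5852, 0.006, 0.1637]
ee_rot: [-1.568, 0.108, -0.107]
ft_force: [0.0, -1.1, -3.2]
width: 0.059
```

>>> {"method": "apply_moves", "body": {
  "xyz": [
    [0.06,0,0.32],
    [0.12,0.1,0.64],
    [0.15,0.3,0.96],
    [0.15,0.6,0.96],
    [0.15,0.6,0.96],
    [0.15,0.6,0.96]
  ],
  "twist": [
    [0,0,0],
    [0,0,0],
    [0,0,0],
    [0,0,0],
    [0,0,0],
    [0,0,0]
  ]
}}

```text
clock: 26.08
tcp_pos: [0.6138, 0.0975, 0.1046]
ee_rot: [-1.568, 0.107, -0.109]
ft_force: [0.3, -0.3, -3.0]
width: 0.0589
```

```bash
python3 - <<'E'
from h import *
st('cbox',.035)
p,d,W=cloud('wrist');save('w7.png',p,1.3)
E
```

```text
t26.07 tcp [0.6138 0.0975 0.1046] psi -7.89 tilt [ 0.001 -1.     0.   ] w 0.0589 F [ 0.3 -0.3 -3. ]
cbox units [-0.01   0.696 -0.009]
```

View pics/w7.png

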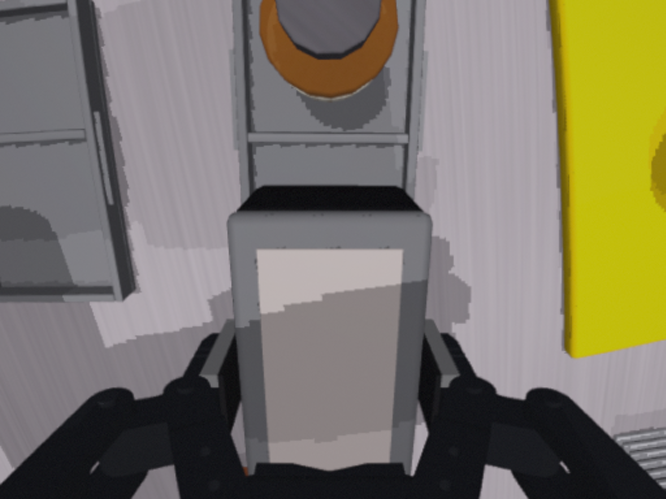

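The bottle stands at (328,40) in the middle cell. The box is square over the long cell, with the divider at row 137. Lowering it now.

>>> {"method": "apply_moves", "body": {
  "xyz": [
    [-0.01,0.2,-0.01],
    [-0.01,0.45,-0.01],
    [-0.01,0.62,-0.01],
    [-0.01,0.7,-0.01],
    [-0.01,0.7,-0.01],
    [-0.01,0.7,-0.01]
  ],
  "twist": [
    [0,0,0],
    [0,0,0],
    [0,0,0],
    [0,0,0],
    [0,0,0],
    [0,0,0]
  ]
}}

```text
clock: 26.88
tcp_pos: [0.6129, 0.0968, 0.0343]
ee_rot: [-1.568, 0.107, -0.109]
ft_force: [-0.2, -0.9, -0.3]
width: 0.0591
```

>>> {"method": "apply_moves", "body": {
  "xyz": [
    [0,0,0],
    [0,0,0],
    [0,0,0],
    [0,0,0],
    [0,0,0]
  ],
  "twist": [
    [0,0,0],
    [0,0,0],
    [0,0,0],
    [0,0,0],
    [0,0,0]
  ],
  "hand": -1
}}

```text
clock: 27.5
tcp_pos: [0.6125, 0.0968, 0.0336]
ee_rot: [-1.568, 0.108, -0.108]
ft_force: [-0.0, 0.9, 0.9]
width: 0.0855
```

>>> {"method": "apply_moves", "body": {
  "xyz": [
    [0,-0.3,0],
    [0,-0.65,0],
    [0,-1,0],
    [0,-1,0]
  ],
  "twist": [
    [0,0,0],
    [0,0,0],
    [0,0,0],
    [0,0,0]
  ]
}}

```text
clock: 28.0
tcp_pos: [0.6135, 0.0969, 0.1362]
ee_rot: [-1.567, 0.104, -0.112]
ft_force: [-0.1, -0.3, -0.1]
width: 0.0853
```

```bash
python3 -c "
from h import *
st('jar',.03)"
```

```text
t28.00 tcp [0.6135 0.0969 0.1362] psi -7.88 tilt [ 0.005 -1.     0.001] w 0.0853 F [-0.1 -0.3 -0.1]
jar units [-0.63   1.057 -2.015]
```

>>> {"method": "apply_moves", "body": {
  "xyz": [
    [-0.1,0,-0.3],
    [-0.2,0,-0.65],
    [-0.32,0,-1]
  ],
  "twist": [
    [0,0,0],
    [0,0,0],
    [0,0,0]
  ]
}}

```text
clock: 28.38
tcp_pos: [0.5662, 0.0013, 0.1326]
ee_rot: [-1.568, 0.109, -0.107]
ft_force: [0.7, -0.2, -0.0]
width: 0.0855
```

>>> {"method": "apply_moves", "body": {
  "xyz": [
    [-0.15,0,-0.5],
    [-0.32,0,-0.9],
    [-0.32,0,-1.0],
    [-0.32,0,-1.0],
    [-0.32,0,-1.0]
  ],
  "twist": [
    [0,0,0],
    [0,0,0],
    [0,0,0],
    [0,0,0],
    [0,0,0]
  ]
}}

```text
clock: 29.0
tcp_pos: [0.522, -0.0917, 0.1333]
ee_rot: [-1.568, 0.108, -0.107]
ft_force: [0.9, 0.9, -0.1]
width: 0.0853
```

```bash
python3 - <<'E'
from h import *
st('jar',.025)
p,d,W=cloud('wrist');save('w8.png',p,1.3)
h=(W[...,2]>.06)&(W[...,2]<.08)&(np.hypot(W[...,0]-.524,W[...,1]+.094)<.045)
print(h.sum(),cv2.minEnclosingCircle(W[h][:,:2].astype(np.float32)))
E
```

```text
t29.00 tcp [ 0.522  -0.0917  0.1333] psi -7.83 tilt [-0. -1.  0.] w 0.0853 F [ 0.9  0.9 -0.1]
jar units [ 0.023  1.083 -0.02 ]
6632 ((0.5238196849822998, -0.09355725347995758), 0.032046426087617874)
```

View pics/w8.png

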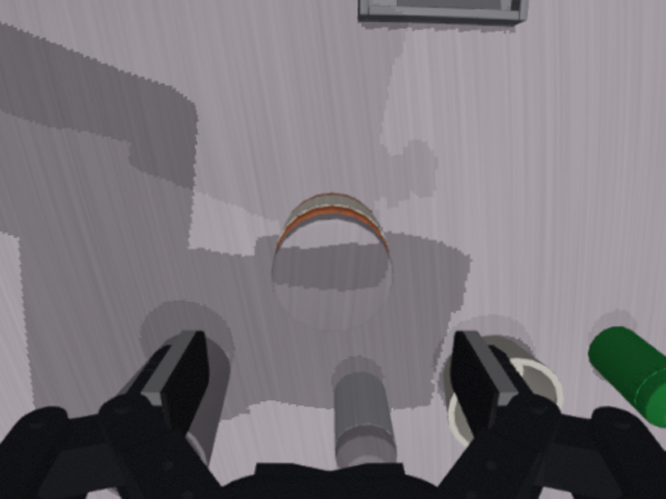

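The jar lid is at (332,270), radius 32 mm, and its measured centre agrees within 1 mm. I'll descend and grip.

>>> {"method": "apply_moves", "body": {
  "xyz": [
    [0.02,0,-0.02],
    [0.02,0.25,-0.02],
    [0.02,0.5,-0.02],
    [0.02,0.75,-0.02],
    [0.02,1,-0.02],
    [0.02,1,-0.02]
  ],
  "twist": [
    [0,0,0],
    [0,0,0],
    [0,0,0],
    [0,0,0],
    [0,0,0],
    [0,0,0]
  ]
}}

```text
clock: 29.8
tcp_pos: [0.5229, -0.0943, 0.0323]
ee_rot: [-1.567, 0.11, -0.105]
ft_force: [-0.2, -0.2, 0.4]
width: 0.0855
```

>>> {"method": "apply_moves", "body": {
  "xyz": [
    [0,0.08,0],
    [0,0.08,0],
    [0,0.08,0]
  ],
  "twist": [
    [0,0,0],
    [0,0,0],
    [0,0,0]
  ]
}}

```text
clock: 30.18
tcp_pos: [0.5236, -0.0948, 0.0261]
ee_rot: [-1.568, 0.107, -0.109]
ft_force: [-0.1, -0.4, 0.2]
width: 0.0858
```

>>> {"method": "apply_moves", "body": {
  "xyz": [
    [0,0,0],
    [0,0,0],
    [0,0,0],
    [0,0,0],
    [0,0,0],
    [0,0,0]
  ],
  "twist": [
    [0,0,0],
    [0,0,0],
    [0,0,0],
    [0,0,0],
    [0,0,0],
    [0,0,0]
  ],
  "hand": 1
}}

```text
clock: 30.92
tcp_pos: [0.5235, -0.0948, 0.0265]
ee_rot: [-1.568, 0.107, -0.109]
ft_force: [-2.5, 0.9, 10.3]
width: 0.0641
```

>>> {"method": "apply_moves", "body": {
  "xyz": [
    [0,-0.2,0],
    [0,-0.5,0],
    [0,-0.7,0],
    [0,-0.7,0]
  ],
  "twist": [
    [0,0,0],
    [0,0,0],
    [0,0,0],
    [0,0,0]
  ]
}}

```text
clock: 31.42
tcp_pos: [0.5238, -0.0949, 0.0967]
ee_rot: [-1.569, 0.106, -0.11]
ft_force: [0.2, -0.5, -2.6]
width: 0.0641
```

```bash
python3 -c "
from h import *
st('cjar',.032)"
```

```text
t31.43 tcp [ 0.5238 -0.0949  0.0967] psi -7.88 tilt [ 0.002 -1.    -0.   ] w 0.0641 F [ 0.2 -0.5 -2.6]
cjar units [-1.084  0.643  2.24 ]
```

>>> {"method": "apply_moves", "body": {
  "xyz": [
    [-0.1,0,0.2],
    [-0.22,0,0.45],
    [-0.33,0,0.7],
    [-0.45,0,0.95]
  ],
  "twist": [
    [0,0,0],
    [0,0,0],
    [0,0,0],
    [0,0,0]
  ]
}}

```text
clock: 31.92
tcp_pos: [0.4904, 0.0072, 0.0945]
ee_rot: [-1.568, 0.11, -0.106]
ft_force: [-0.1, 0.0, -2.8]
width: 0.0643
```

>>> {"method": "apply_moves", "body": {
  "xyz": [
    [-0.15,0,0.32],
    [-0.3,0,0.64],
    [-0.45,0,0.9],
    [-0.45,0,0.9],
    [-0.45,0,0.9]
  ],
  "twist": [
    [0,0,0],
    [0,0,0],
    [0,0,0],
    [0,0,0],
    [0,0,0]
  ]
}}

```text
clock: 32.55
tcp_pos: [0.4592, 0.101, 0.0951]
ee_rot: [-1.568, 0.108, -0.107]
ft_force: [-0.1, -0.5, -1.8]
width: 0.0641
```

```bash
python3 - <<'E'
from h import *
st('cjar',.0315)
p,d,W=cloud('wrist');save('w9.png',p,1.3)
E
```

```text
t32.55 tcp [0.4592 0.101  0.0951] psi -7.84 tilt [-0.001 -1.    -0.   ] w 0.0641 F [-0.1 -0.5 -1.8]
cjar units [-0.173  0.636  0.388]
```

View pics/w9.png

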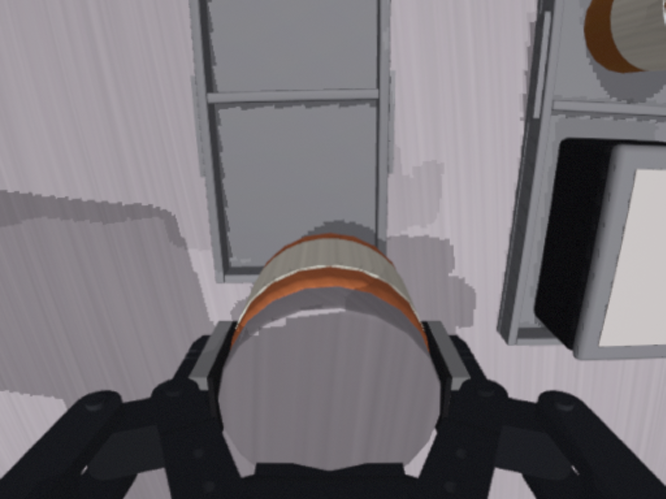

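The short tray's divider centre is about (293,97) and its near wall about (300,273). The box sits flat in the long cell. I'll check the jar cell's centre.

```bash
python3 -c "
from h import *
for a in [(207,98),(380,94),(218,273),(388,273),(200,3)]: print(ray('wrist',*a,.02))"
```

```text
[0.4128 0.1953]
[0.4964 0.1851]
[0.3989 0.1051]
[0.4911 0.0924]
[0.4182 0.2379]
```

>>> {"method": "apply_moves", "body": {
  "xyz": [
    [-0.08,0,0.2],
    [-0.155,0,0.41],
    [-0.155,0.2,0.41],
    [-0.155,0.42,0.41],
    [-0.155,0.57,0.41],
    [-0.155,0.635,0.41],
    [-0.155,0.635,0.41],
    [-0.155,0.635,0.41]
  ],
  "twist": [
    [0,0,0],
    [0,0,0],
    [0,0,0],
    [0,0,0],
    [0,0,0],
    [0,0,0],
    [0,0,0],
    [0,0,0]
  ]
}}

```text
clock: 33.6
tcp_pos: [0.4501, 0.1433, 0.0323]
ee_rot: [-1.568, 0.108, -0.109]
ft_force: [-0.6, 0.7, -2.0]
width: 0.0644
```

>>> {"method": "apply_moves", "body": {
  "xyz": [
    [0,0,0],
    [0,0,0],
    [0,0,0],
    [0,0,0],
    [0,0,0]
  ],
  "twist": [
    [0,0,0],
    [0,0,0],
    [0,0,0],
    [0,0,0],
    [0,0,0]
  ],
  "hand": -1
}}

```text
clock: 34.22
tcp_pos: [0.4498, 0.1436, 0.0321]
ee_rot: [-1.568, 0.108, -0.108]
ft_force: [0.2, -0.2, 0.2]
width: 0.0852
```

>>> {"method": "apply_moves", "body": {
  "xyz": [
    [0,-0.3,0],
    [0,-0.65,0],
    [0,-1,0],
    [0,-1,0]
  ],
  "twist": [
    [0,0,0],
    [0,0,0],
    [0,0,0],
    [0,0,0]
  ]
}}

```text
clock: 34.72
tcp_pos: [0.4507, 0.1437, 0.1341]
ee_rot: [-1.567, 0.105, -0.111]
ft_force: [0.2, 0.4, -0.7]
width: 0.0851
```

```bash
python3 -c "
from h import *
st('shaker',.13)"
```

```text
t34.73 tcp [0.4507 0.1437 0.1341] psi -7.88 tilt [ 0.004 -1.     0.001] w 0.0851 F [ 0.2  0.4 -0.7]
shaker units [ 1.281  0.041 -3.474]
```

>>> {"method": "apply_moves", "body": {
  "xyz": [
    [0.1,0,-0.3],
    [0.23,0,-0.65],
    [0.36,0,-1]
  ],
  "twist": [
    [0,0,0],
    [0,0,0],
    [0,0,0]
  ],
  "hand": -0.55
}}

```text
clock: 35.1
tcp_pos: [0.4716, 0.0386, 0.1311]
ee_rot: [-1.568, 0.109, -0.107]
ft_force: [0.7, 0.2, -0.1]
width: 0.0664
```

>>> {"method": "apply_moves", "body": {
  "xyz": [
    [0.18,0,-0.5],
    [0.37,0,-1]
  ],
  "twist": [
    [0,0,0],
    [0,0,0]
  ]
}}

```text
clock: 35.35
tcp_pos: [0.4945, -0.066, 0.1311]
ee_rot: [-1.568, 0.109, -0.107]
ft_force: [0.6, 0.2, 0.2]
width: 0.0662
```

>>> {"method": "apply_moves", "body": {
  "xyz": [
    [0.18,0,-0.5],
    [0.37,0,-1]
  ],
  "twist": [
    [0,0,0],
    [0,0,0]
  ]
}}

```text
clock: 35.6
tcp_pos: [0.5174, -0.1704, 0.1309]
ee_rot: [-1.567, 0.109, -0.107]
ft_force: [1.2, 0.9, -0.1]
width: 0.0661
```

>>> {"method": "apply_moves", "body": {
  "xyz": [
    [0.1,0,-0.25],
    [0.17,0,-0.45],
    [0.17,0,-0.45],
    [0.17,0,-0.45]
  ],
  "twist": [
    [0,0,0],
    [0,0,0],
    [0,0,0],
    [0,0,0]
  ]
}}

```text
clock: 36.1
tcp_pos: [0.528, -0.2147, 0.1317]
ee_rot: [-1.568, 0.108, -0.107]
ft_force: [0.1, -0.6, -0.4]
width: 0.0664
```

```bash
python3 - <<'E'
from h import *
st('shaker',.030)
p,d,W=cloud('wrist');save('w10.png',p,1.3)
E
```

```text
t36.10 tcp [ 0.528  -0.2147  0.1317] psi -7.85 tilt [-0.001 -1.     0.001] w 0.0664 F [ 0.1 -0.6 -0.4]
shaker units [ 0.025  1.017 -0.03 ]
```

View pics/w10.png

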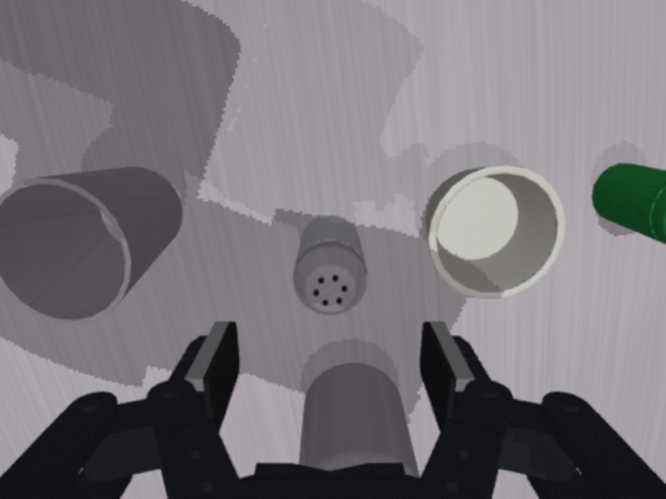

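The shaker's dome is at (330,291), centred between the fingers, with the ramekin at (497,230). I'll narrow the jaws a little more and descend.

```bash
python3 -c "
from h import *
print(ray('wrist',330,291,.079))"
```

```text
[ 0.5283 -0.2194]
```

>>> {"method": "apply_moves", "body": {
  "xyz": [
    [0.015,0,-0.03],
    [0.015,0.25,-0.03],
    [0.015,0.5,-0.03],
    [0.015,0.75,-0.03],
    [0.015,1,-0.03],
    [0.015,1,-0.03],
    [0.015,1,-0.03]
  ],
  "twist": [
    [0,0,0],
    [0,0,0],
    [0,0,0],
    [0,0,0],
    [0,0,0],
    [0,0,0],
    [0,0,0]
  ],
  "hand": -0.34
}}

```text
clock: 37.02
tcp_pos: [0.5298, -0.2188, 0.0329]
ee_rot: [-1.568, 0.107, -0.108]
ft_force: [-0.1, -0.5, -0.3]
width: 0.0571
```

>>> {"method": "apply_moves", "body": {
  "xyz": [
    [0,0,0],
    [0,0,0],
    [0,0,0],
    [0,0,0],
    [0,0,0],
    [0,0,0]
  ],
  "twist": [
    [0,0,0],
    [0,0,0],
    [0,0,0],
    [0,0,0],
    [0,0,0],
    [0,0,0]
  ],
  "hand": 1
}}

```text
clock: 37.78
tcp_pos: [0.5299, -0.2189, 0.0334]
ee_rot: [-1.569, 0.107, -0.109]
ft_force: [-1.8, 0.2, 5.1]
width: 0.0386
```

>>> {"method": "apply_moves", "body": {
  "xyz": [
    [0,-0.2,0],
    [0,-0.5,0],
    [0,-0.8,0],
    [0,-1,0],
    [0,-1,0]
  ],
  "twist": [
    [0,0,0],
    [0,0,0],
    [0,0,0],
    [0,0,0],
    [0,0,0]
  ]
}}

```text
clock: 38.4
tcp_pos: [0.5299, -0.219, 0.1339]
ee_rot: [-1.57, 0.105, -0.111]
ft_force: [0.0, -0.7, -0.9]
width: 0.0384
```

```bash
python3 -c "
from h import *
TG['cshaker']=(.460,.2235)
st('cshaker',.0365)"
```

```text
t38.40 tcp [ 0.5299 -0.219   0.1339] psi -7.88 tilt [ 0.003 -1.    -0.001] w 0.0384 F [ 0.  -0.7 -0.9]
cshaker units [-1.303  0.964  4.289]
```

>>> {"method": "apply_moves", "body": {
  "xyz": [
    [-0.06,0,0.2],
    [-0.14,0,0.45],
    [-0.22,0,0.72],
    [-0.3,0,1]
  ],
  "twist": [
    [0,0,0],
    [0,0,0],
    [0,0,0],
    [0,0,0]
  ]
}}

```text
clock: 38.9
tcp_pos: [0.5123, -0.1137, 0.1311]
ee_rot: [-1.567, 0.109, -0.106]
ft_force: [0.9, 0.2, -1.4]
width: 0.0384
```

>>> {"method": "apply_moves", "body": {
  "xyz": [
    [-0.1,0,0.33],
    [-0.2,0,0.66],
    [-0.3,0,1]
  ],
  "twist": [
    [0,0,0],
    [0,0,0],
    [0,0,0]
  ]
}}

```text
clock: 39.28
tcp_pos: [0.4961, -0.0105, 0.1312]
ee_rot: [-1.568, 0.109, -0.106]
ft_force: [-0.6, -0.4, -1.4]
width: 0.0383
```

>>> {"method": "apply_moves", "body": {
  "xyz": [
    [-0.1,0,0.33],
    [-0.2,0,0.66],
    [-0.3,0,1]
  ],
  "twist": [
    [0,0,0],
    [0,0,0],
    [0,0,0]
  ]
}}

```text
clock: 39.65
tcp_pos: [0.4799, 0.0925, 0.1312]
ee_rot: [-1.568, 0.109, -0.106]
ft_force: [1.4, -0.0, -1.1]
width: 0.0384
```

>>> {"method": "apply_moves", "body": {
  "xyz": [
    [-0.1,0,0.33],
    [-0.2,0,0.66],
    [-0.3,0,0.9],
    [-0.4,0,1],
    [-0.4,0,1],
    [-0.4,0,1]
  ],
  "twist": [
    [0,0,0],
    [0,0,0],
    [0,0,0],
    [0,0,0],
    [0,0,0],
    [0,0,0]
  ]
}}

```text
clock: 40.4
tcp_pos: [0.4555, 0.1947, 0.132]
ee_rot: [-1.568, 0.108, -0.108]
ft_force: [0.7, -0.3, -1.4]
width: 0.0387
```

```bash
python3 - <<'E'
from h import *
TG['cshaker']=(.460,.2235)
st('cshaker',.0385)
p,d,W=cloud('wrist');save('w11.png',p,1.3)
E
```

```text
t40.40 tcp [0.4555 0.1947 0.132 ] psi -7.91 tilt [-0. -1. -0.] w 0.0387 F [ 0.7 -0.3 -1.4]
cshaker units [0.005 0.935 0.291]
```

View pics/w11.png

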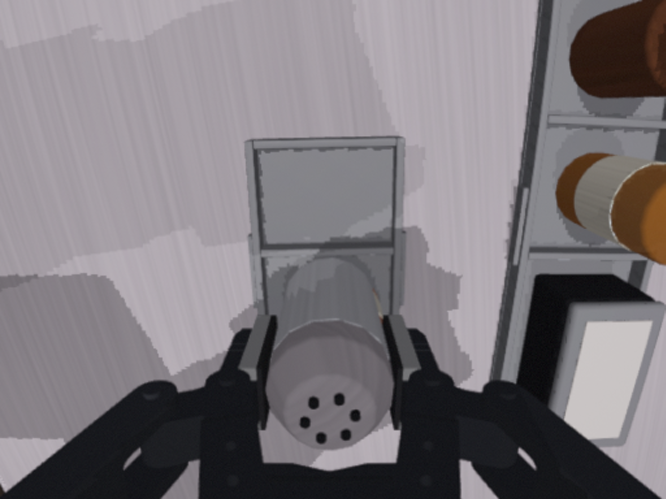

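The small cell spans rows 143 (far wall) to 250 (divider), centred on column 326. The mill, bottle and box all stand upright in their cells.

```bash
python3 -c "
from h import *
a=ray('wrist',326,143,.02);b=ray('wrist',326,250,.02);print(a,b,(a+b)/2)"
```

```text
[0.463  0.2571] [0.4538 0.1923] [0.4584 0.2247]
```

>>> {"method": "apply_moves", "body": {
  "xyz": [
    [0,0,0.2],
    [0,0.1,0.3],
    [0,0.4,0.3],
    [0,0.7,0.3],
    [0,0.87,0.3],
    [0,0.935,0.3],
    [0,0.935,0.3],
    [0,0.935,0.3]
  ],
  "twist": [
    [0,0,0],
    [0,0,0],
    [0,0,0],
    [0,0,0],
    [0,0,0],
    [0,0,0],
    [0,0,0],
    [0,0,0]
  ]
}}

```text
clock: 41.45
tcp_pos: [0.4598, 0.2253, 0.0387]
ee_rot: [-1.568, 0.108, -0.108]
ft_force: [0.6, -0.5, -0.8]
width: 0.0385
```

>>> {"method": "apply_moves", "body": {
  "xyz": [
    [0,0,0],
    [0,0,0],
    [0,0,0],
    [0,0,0],
    [0,0,0]
  ],
  "twist": [
    [0,0,0],
    [0,0,0],
    [0,0,0],
    [0,0,0],
    [0,0,0]
  ],
  "hand": -0.5
}}

```text
clock: 42.08
tcp_pos: [0.4596, 0.225, 0.0386]
ee_rot: [-1.568, 0.108, -0.108]
ft_force: [-0.7, -0.5, 0.1]
width: 0.0639
```

>>> {"method": "apply_moves", "body": {
  "xyz": [
    [0,-0.3,0],
    [0,-0.65,0],
    [0,-1,0],
    [0,-1,0]
  ],
  "twist": [
    [0,0,0],
    [0,0,0],
    [0,0,0],
    [0,0,0]
  ]
}}

```text
clock: 42.58
tcp_pos: [0.4605, 0.2253, 0.1408]
ee_rot: [-1.566, 0.105, -0.111]
ft_force: [0.4, -0.1, -0.4]
width: 0.0638
```

>>> {"method": "apply_moves", "body": {
  "xyz": [
    [0,-0.4,0.3],
    [0,-0.8,0.7],
    [0,-0.8,1],
    [0,-0.8,1],
    [0,-0.8,1]
  ],
  "twist": [
    [0,0,0],
    [0,0,0],
    [0,0,0],
    [0,0,0],
    [0,0,0]
  ]
}}

```text
clock: 43.2
tcp_pos: [0.4729, 0.3234, 0.2175]
ee_rot: [-1.569, 0.109, -0.107]
ft_force: [0.4, -0.6, -0.3]
width: 0.0642
```

```bash
python3 - <<'E'
from h import *
st()
p,d,W=cloud('scene');save('s12.png',p,1.5)
A=W.reshape(-1,3);A=A[~np.isnan(A).any(1)]
p,d,V=cloud('top');
for nm,c,z in [('mill',(.639,.288),.112),('bottle',(.6285,.205),.123),('jar',(.45,.1435),.075),('shaker',(.4595,.2247),.085),('ramekin',(.6255,-.2136),.045),('tin',(.529,-.346),.105),('tumbler',(.4067,-.1785),.095),('box',(.613,.097),.06)]:
    for B in (A,V.reshape(-1,3)):
        q=B[(np.hypot(*(B[:,:2]-np.array(c)).T)<.05)&(B[:,2]>z-.01)&(B[:,2]<z+.02)]
        if len(q)>10: print(nm,len(q),((q[:,:2].max(0)+q[:,:2].min(0))/2).round(3),q[:,2].max().round(3))
E
```

```text
t43.20 tcp [0.4729 0.3234 0.2175] psi -7.87 tilt [-0.002 -1.    -0.001] w 0.0642 F [ 0.4 -0.6 -0.3]
mill 79 [0.642 0.286] 0.111
mill 181 [0.637 0.287] 0.115
bottle 135 [0.631 0.206] 0.122
bottle 138 [0.629 0.205] 0.128
jar 333 [0.452 0.143] 0.076
jar 632 [0.45  0.143] 0.081
shaker 83 [0.464 0.225] 0.084
shaker 194 [0.459 0.223] 0.089
ramekin 483 [ 0.625 -0.214] 0.045
ramekin 287 [ 0.624 -0.213] 0.05
tin 716 [ 0.529 -0.346] 0.106
tin 740 [ 0.526 -0.346] 0.11
tumbler 262 [ 0.407 -0.179] 0.096
tumbler 181 [ 0.406 -0.178] 0.1
box 860 [0.614 0.096] 0.061
box 1016 [0.613 0.098] 0.067
```

View pics/s12.png

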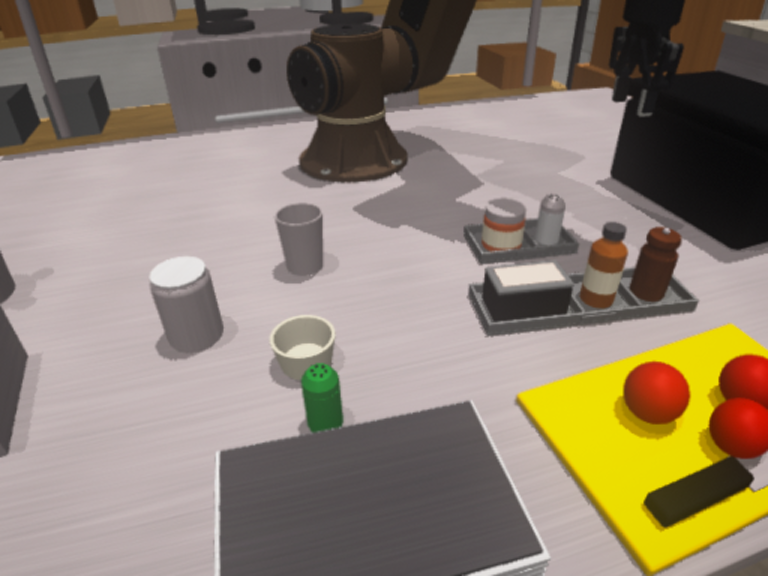

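The scene view shows all five items upright in their cells: jar (503,225), shaker (550,220), box (527,290), bottle (605,265) and mill (655,263). The bystanders and the green shaker are where they were, and the arm is clear.

```bash
python3 -c "
from h import *
st();print(close_job())"
```

```text
t43.30 tcp [0.4731 0.3232 0.2179] psi -7.92 tilt [-0.001 -1.    -0.001] w 0.0642 F [1.2 0.4 0.6]
the job is handed in; nothing more can be done
None
```

I packed both trays and handed the job in at 43.3 s. The pepper mill, sauce bottle and meal box are in the long tray. The earthenware jar and metal shaker are in the short one.

- **Positions:** in the last depth check, each item was within about 5 mm of its cell centre. Their top heights in the scene camera match standing flat on the tray floors.
- **Bystanders:** the tumbler, tin and ramekin measured within about 3 mm of where they started. The green shaker looked undisturbed in the picture, though I did not re-measure it. The gripper was open and clear of everything.
- **Disagreements:** the top camera read about 4–6 mm higher than the scene camera throughout, including on things that never moved, so I took it as calibration bias. The two cameras differed by up to 5 mm across the bench. One short-tray reading at the edge of a picture was about 8–11 mm off, and closer looks settled it. No check failed.

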